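Put the lamp battery packs on charge

TASK

Put the lamp's battery packs on charge: lift every pack that is there up off the stand (or from the desk, should one have dropped), and slide each, eye end first, along the deck onto a rail shoe of its own on the grey charging dock until it clicks fully home, any shoe for any pack. When all of them are home and let go, flip the dock's red lever fully over to the back to switch charging on. Do not disturb the other things on the desk.

Things in the scene. Friction and masses are not known exactly. Their poses are not given: they have to be found in the camera images.
- packA: white battery pack, terracotta-red fin, 0.22 kg; None if absent or held. Origin: centre of underside, x to the eye end, z up. Body 70 x 46 x 40 mm; on top, centred, the grip fin, 34 (x) x 14 (y), z 40-74. Hanging eye: tab x 35-63, 22 wide, z 34-40, 12 mm hole at x 49. Underside: T-slot along x, open at both ends: 32 wide at z 4-16, 22 wide at z 0-4, flared to 38 at the eye end; notches at x 0 in its sides take the detents
- packB: white battery pack, blue fin, 0.22 kg; None if absent or held. Origin: centre of underside, x to the eye end, z up. Body 70 x 46 x 40 mm; on top, centred, the grip fin, 34 (x) x 14 (y), z 40-74. Hanging eye: tab x 35-63, 22 wide, z 34-40, 12 mm hole at x 49. Underside: T-slot along x, open at both ends: 32 wide at z 4-16, 22 wide at z 0-4, flared to 38 at the eye end; notches at x 0 in its sides take the detents
- packC: white battery pack, yellow fin, 0.22 kg; None if absent or held. Origin: centre of underside, x to the eye end, z up. Body 70 x 46 x 40 mm; on top, centred, the grip fin, 34 (x) x 14 (y), z 40-74. Hanging eye: tab x 35-63, 22 wide, z 34-40, 12 mm hole at x 49. Underside: T-slot along x, open at both ends: 32 wide at z 4-16, 22 wide at z 0-4, flared to 38 at the eye end; notches at x 0 in its sides take the detents
- packD: white battery pack, green fin, 0.22 kg; None if absent or held. Origin: centre of underside, x to the eye end, z up. Body 70 x 46 x 40 mm; on top, centred, the grip fin, 34 (x) x 14 (y), z 40-74. Hanging eye: tab x 35-63, 22 wide, z 34-40, 12 mm hole at x 49. Underside: T-slot along x, open at both ends: 32 wide at z 4-16, 22 wide at z 0-4, flared to 38 at the eye end; notches at x 0 in its sides take the detents
- dock: grey charging dock, fixed. Origin on the desk; x = slide direction, towards the back, y across, z up. Deck 15 mm thick, x -82 to 88, y -135 to 190 mm. Four T-rails (shoes) along x at y -96, -32, 32, 96: flange 28 wide, 5.5-14 above the deck, stem 18 wide, from x 17, pointed nose from x 3; about 2 mm play in a pack. Deck before the noses is free runway. Black stop, 24 tall, 1.5 mm past the seat
- shoe0 (a point): origin of a fully seated pack on shoe 0 (dock frame x 40, y -96, z 15 mm), axes as the dock's. Spring buttons at both sides of the rail here: a pack pushed on meets them when its origin is 40 to 25 mm short of this point, then rubs along, and they click into its notches here; the push takes about 4 to 12 N; rail and deck are slick. A pack 95 mm short, standing on the deck, is clear of the rail nose
- shoe1 (a point): origin of a fully seated pack on shoe 1 (dock frame x 40, y -32, z 15 mm), axes as the dock's. Spring buttons at both sides of the rail here: a pack pushed on meets them when its origin is 40 to 25 mm short of this point, then rubs along, and they click into its notches here; the push takes about 4 to 12 N; rail and deck are slick. A pack 95 mm short, standing on the deck, is clear of the rail nose
- shoe2 (a point): origin of a fully seated pack on shoe 2 (dock frame x 40, y 32, z 15 mm), axes as the dock's. Spring buttons at both sides of the rail here: a pack pushed on meets them when its origin is 40 to 25 mm short of this point, then rubs along, and they click into its notches here; the push takes about 4 to 12 N; rail and deck are slick. A pack 95 mm short, standing on the deck, is clear of the rail nose
- shoe3 (a point): origin of a fully seated pack on shoe 3 (dock frame x 40, y 96, z 15 mm), axes as the dock's. Spring buttons at both sides of the rail here: a pack pushed on meets them when its origin is 40 to 25 mm short of this point, then rubs along, and they click into its notches here; the push takes about 4 to 12 N; rail and deck are slick. A pack 95 mm short, standing on the deck, is clear of the rail nose
- switch (a joint): the dock's red lever, rad: near 0 leaning to the robot's side (off), 1.0 fully over to the back (dock +x; on). It stays where left and moves easily.
- switch_tip (a point): tip of the red lever. Centre of a 26 mm red ball on a 10 mm rod, 70 mm from the pivot, which runs along dock y at dock x 20, y 158, z 37 mm; at 0 the rod leans 0.5 rad from upright to dock -x, at 1.0 as far to +x. Black base block 70 x 50 mm, top 40 mm above the desk (hub 50 mm)
- stand: wooden peg stand, fixed to the desk. Origin on the desk under the beam's middle, y along the beam, packs hang on its -x side. Beam 24 mm (x) x 300 mm (y), top at z = 85 mm, on two end posts 97 mm tall with feet.
- peg0 (a point): top of upright brass pin 0 (8 mm thick, 16 mm above the beam; stand frame y -105 mm). A hanging pack has its eye over a pin, eye tab on the beam top, and hangs before the beam, underside about 51 mm above the desk, outer end drooping a few degrees, pack x along stand x. Lift 20 mm or more straight up to free it
- peg1 (a point): top of upright brass pin 1 (8 mm thick, 16 mm above the beam; stand frame y -35 mm). A hanging pack has its eye over a pin, eye tab on the beam top, and hangs before the beam, underside about 51 mm above the desk, outer end drooping a few degrees, pack x along stand x. Lift 20 mm or more straight up to free it
- peg2 (a point): top of upright brass pin 2 (8 mm thick, 16 mm above the beam; stand frame y 35 mm). A hanging pack has its eye over a pin, eye tab on the beam top, and hangs before the beam, underside about 51 mm above the desk, outer end drooping a few degrees, pack x along stand x. Lift 20 mm or more straight up to free it
- peg3 (a point): top of upright brass pin 3 (8 mm thick, 16 mm above the beam; stand frame y 105 mm). A hanging pack has its eye over a pin, eye tab on the beam top, and hangs before the beam, underside about 51 mm above the desk, outer end drooping a few degrees, pack x along stand x. Lift 20 mm or more straight up to free it
- pencil_cup: white pencil cup, to be left alone
- notebooks: stack of notebooks, to be left alone
- mug: blue mug, to be left alone
- clip_box: dark wooden clip box, to be left alone
Not all that is in view belongs to the job. What is shaped like the packD but purple is not meant.

How it is judged (in metres and radians):
On the way, in this order (a step that is already met when the one before it is completed fails the run):
1. every pack that is there sits home on a shoe, let go ((distance between packA and shoe0 below 0.004 m or distance between packA and shoe1 below 0.004 m or distance between packA and shoe2 below 0.004 m or distance between packA and shoe3 below 0.004 m) and angle between the x axis of each of packA, packB, packC, packD and the x axis of shoe0, either way round below 0.1 rad and angle between each of packA, packB, packC, packD's own z axis and vertical below 0.08 rad and linear speed of each of packA, packB, packC, packD below 0.02 m/s and contact force between each of packA, packB, packC, packD and the fingers below 0.3 N and (distance between packB and shoe0 below 0.004 m or distance between packB and shoe1 below 0.004 m or distance between packB and shoe2 below 0.004 m or distance between packB and shoe3 below 0.004 m) and (distance between packC and shoe0 below 0.004 m or distance between packC and shoe1 below 0.004 m or distance between packC and shoe2 below 0.004 m or distance between packC and shoe3 below 0.004 m) and (distance between packD and shoe0 below 0.004 m or distance between packD and shoe1 below 0.004 m or distance between packD and shoe2 below 0.004 m or distance between packD and shoe3 below 0.004 m) and value of joint switch below 0.5 rad), for 0.3 s.
2. the lever is flipped over to the back (value of joint switch above 0.85 rad), for 0.2 s.
At the end, for the whole second after the job is handed in: Every pack that is there is upright, at rest and let go on a shoe, within 4 mm and 0.1 rad of the fully seated place; the red lever is over to the back (above 0.85 of 1.0 rad), flipped after the last pack was home ((distance between packA and shoe0 below 0.004 m or distance between packA and shoe1 below 0.004 m or distance between packA and shoe2 below 0.004 m or distance between packA and shoe3 below 0.004 m) and angle between the x axis of each of packA, packB, packC, packD and the x axis of shoe0, either way round below 0.1 rad and angle between each of packA, packB, packC, packD's own z axis and vertical below 0.08 rad and linear speed of each of packA, packB, packC, packD below 0.02 m/s and contact force between each of packA, packB, packC, packD and the fingers below 0.3 N and (distance between packB and shoe0 below 0.004 m or distance between packB and shoe1 below 0.004 m or distance between packB and shoe2 below 0.004 m or distance between packB and shoe3 below 0.004 m) and (distance between packC and shoe0 below 0.004 m or distance between packC and shoe1 below 0.004 m or distance between packC and shoe2 below 0.004 m or distance between packC and shoe3 below 0.004 m) and (distance between packD and shoe0 below 0.004 m or distance between packD and shoe1 below 0.004 m or distance between packD and shoe2 below 0.004 m or distance between packD and shoe3 below 0.004 m) and value of joint switch above 0.85 rad); the robot touches nothing.
It fails at once if the white pencil cup is moved more than 4 cm or tipped over (distance of pencil_cup from where it was at the start of the episode above 0.04 m or angle between pencil_cup's own z axis and vertical above 0.5 rad).
It fails at once if the stack of notebooks is moved more than 4 cm or tipped over (distance of notebooks from where it was at the start of the episode above 0.04 m or angle between notebooks's own z axis and vertical above 0.5 rad).
It fails at once if the blue mug is moved more than 4 cm or tipped over (distance of mug from where it was at the start of the episode above 0.04 m or angle between mug's own z axis and vertical above 0.5 rad).
It fails at once if the dark wooden clip box is moved more than 4 cm or tipped over (distance of clip_box from where it was at the start of the episode above 0.04 m or angle between clip_box's own z axis and vertical above 0.5 rad).
Of packA, packB, packC, packD only 3 to 4 are there at a start; the rules pass over those that are not, and their reading is None.
At some moment in a run one of packA, packB, packC, packD may be knocked a few centimetres aside while the robot is not near it.
Once in a run the grip may slacken for a moment while it holds something.
It also fails if it takes over 210 s, if anything falls off the work surface, if the arm or the gripper's body presses on something with over 40 N, if the wrist force passes 120 N, or if a joint passes its speed limit or range.

ROBOT

A 6-joint arm with a two-finger parallel gripper is mounted at the origin on the work surface. World frame = base frame: x ahead of the robot, y to its left, z up, the work surface at z = 0. Lengths are in mm, angles in degrees, forces in N, time in s.
With the tool pointing down it reaches from about 325 to 925 mm from the base axis. Payload 3.1 kg.
Tool frame: the origin (TCP) lies at the very end of the fingers, on their centre line; the grasp point (between the pads) lies grasp_offset behind it (grasp_offset is the distance from the TCP to the grasp point, in mm); z points along the fingers, y is the line along which they close (so a half turn about z gives the same grasp; the last joint's range is limited). The gripper opens to 85 mm and grips with 20 to 120 N. Pads are 22 mm wide; open, the fingers measure 114 mm over their backs; the gripper's body (76 mm by 85 mm) begins 54 mm behind the grasp point. The pads swing forward as they close: fully open they stand 13 mm farther back than shut.
Start: joints at [-6.429, 12.427, 92.441, -0, 75.132, -6.429], TCP at [625.011, 0.021, 231.3] pointing down, gripper open.
Joint ranges: [-157.48, 157.48], [-44.54, 120.13], [17.64, 146.25], [-64.5, 244.5], [7.68, 150.69], [-147.95, 147.95]. Speed limits (degrees/s): [159.86, 159.86, 180, 180, 180, 180].

INTERFACE

Orientations are given as [roll, pitch, yaw] about the fixed x, y, z axes, in that order (R = Rz(yaw) Ry(pitch) Rx(roll)).
In Python, from station import * gives the robot as it stands. Calls block until the motion is done:
- goto(position, orientation): joint-space move of the TCP to a pose.
- move_l(position, attitude=None, speed=150): straight line of the TCP; attitude=None keeps the orientation; speed is the mean speed in mm/s.
- move_j(angles): joint-space move.
- grip(opening, squeeze=None): finger opening in mm; squeeze is the grip in N (None keeps the last); returns when the fingers have stopped.
- wait(seconds).
- solve_ik(position, orientation): joint angles nearest the present ones, or None.
- get_obs(): the state.
- get_image(name): name is "scene" or "side" or "wrist"; returns the picture (400x640x3 uint8, red, green, blue); there is no depth.
- get_calibration(name): a dict with "fx", "fy", "cx", "cy" (pixels), "R" (3x3) and "t" (3): a world point X has camera coordinates R X + t; the wrist camera has in their place "mount" (4x4, takes a point from camera to tool coordinates, whose origin is the TCP and whose axes are the flange's). Camera axes: x right, y down, z forward; pixel columns grow to the right and rows downward; lengths in mm; the calibration is good to about 2 mm. A picture is of the moment at which its call begins: read the wrist's pose just before it. get_calibration takes no time and is no camera call.
A pose or a line that the arm cannot do raises Unreachable and nothing moves.
- sign_off(): hands the job in; it is judged then, once.
Trained networks look in the newest picture that a camera, given by its name, has taken for a name from the list of things; names that differ only in an ending like _2 or _b are one class to them, and where a whole thing is asked for, a point or a joint stands for the part that bears it (a point fixed in the world has none). Each returns a list of dicts, best first, with "score" (0 to 1); they miss things now and then, are a little off and sometimes report something else, mostly with a low value. They report only what shows in the picture. A call takes as long as a camera call. They do not tell look-alikes from the thing itself.
- spot_in(name, camera): "extent" ([centre column, centre row, width, height] in pixels, round what is visible of it).
- regions_of(name, camera): "region" (400x640 bool, what is visible of it) and "extent" ([centre column, centre row, width, height] in pixels, round what is visible of it).
The state is a dict: "t": time; "joint_pos": joint angles; "qvel": joint speeds; "effort": joint torques, N m; "tcp_pos": TCP position; "ee_rot": TCP orientation; "wrist_force": force on the tool from outside, world axes, zero at the start; "moment": the same for the moment, N m; "grip_width": finger opening in mm; "grip_force": force on a finger pad.
Only numpy, scipy, OpenCV 4.12 (cv2) and the standard library are available. Lean on these libraries where they do the work, as an engineer would, in place of code of your own. Each camera call takes 0.05 s, during which the arm holds its last target. There are 200 camera calls.

## Working session

There is one attempt and no reset: what is moved stays moved. The work goes in short steps, each a Python script; the robot and the scene stay as the last script left them, time stands still between calls to the robot, and variables do not carry over. Pictures are saved under pics/ and viewed, at most 14 in all, crops included, and the job is handed in when it is done.

```bash
ls; mkdir -p pics
python3 - <<'E'
from station import *
import cv2
o=get_obs(); print(o)
for n in ["scene","side","wrist"]:
    im=get_image(n); cv2.imwrite(f"pics/{n}0.png",im[:,:,::-1]); c=get_calibration(n); print(n,c)
E
```

```text
pics
{'t': 0.0, 'joint_pos': array([-6.42786155e+00,  1.24774681e+01,  9.25265032e+01, -1.30206882e-03,
        7.51317097e+01, -6.42790034e+00]), 'qvel': array([ 0.08973208,  0.07172124, -0.05029422,  0.00398523,  0.06082823,
       -0.10875422]), 'effort': array([-2.90135131e-04, -3.96841800e+01, -3.03850436e+01, -2.80225659e-04,
        9.87685227e-03,  9.68610237e-06]), 'tcp_pos': array([6.24204098e+02, 1.13022613e-01, 2.29978577e+02]), 'ee_rot': array([-1.79865031e+02, -1.39400823e-02,  9.00003580e+01]), 'wrist_force': array([-0.41492672, -0.22173337, -0.66623087]), 'moment': array([-0.06317954, -0.01036881, -0.01084006]), 'grip_force': 0.0, 'grip_width': 85.28150785613128}
scene {'fx': 508.86388243097974, 'fy': 508.86388243097974, 'cx': 322.8380663962576, 'cy': 196.98116123753346, 'R': array([[ 5.96190182e-01,  8.02843061e-01, -5.33884426e-04],
       [ 5.37086150e-01, -3.99333555e-01, -7.43014925e-01],
       [-5.96737575e-01,  4.42691462e-01, -6.69274634e-01]]), 't': array([-329.48548155, -233.1661557 , 1986.62041624])}
side {'fx': 432.40452254380455, 'fy': 432.40452254380455, 'cx': 319.8650733990795, 'cy': 197.83284717187826, 'R': array([[ 0.77739923, -0.62865913, -0.02093184],
       [-0.36045481, -0.41797286, -0.83388909],
       [ 0.51548305,  0.65580972, -0.55153499]]), 't': array([-415.0639023 ,  267.41104167, 1222.44274755])}
wrist {'fx': 329.47861700072554, 'fy': 329.47861700072554, 'cx': 322.7354909798118, 'cy': 194.93677204450316, 'mount': array([[-1.99537840e-04, -9.50074395e-01, -3.12023403e-01,
         8.01212115e+01],
       [ 9.99999431e-01, -5.16686697e-04,  9.33753919e-04,
         6.39748755e-03],
       [-1.04835403e-03, -3.12023039e-01,  9.50073957e-01,
        -1.43181990e+02],
       [ 0.00000000e+00,  0.00000000e+00,  0.00000000e+00,
         1.00000000e+00]])}
```

View pics/scene0.png

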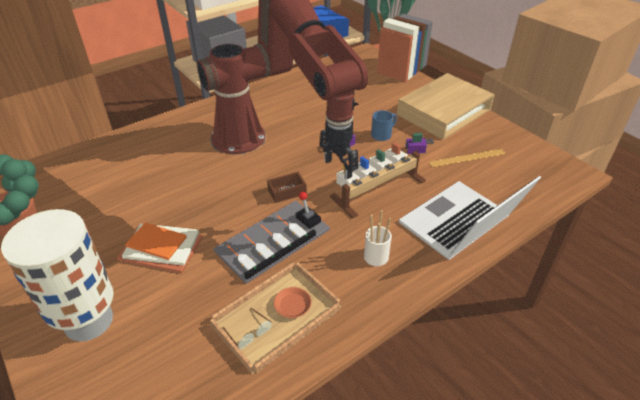

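View pics/side0.png

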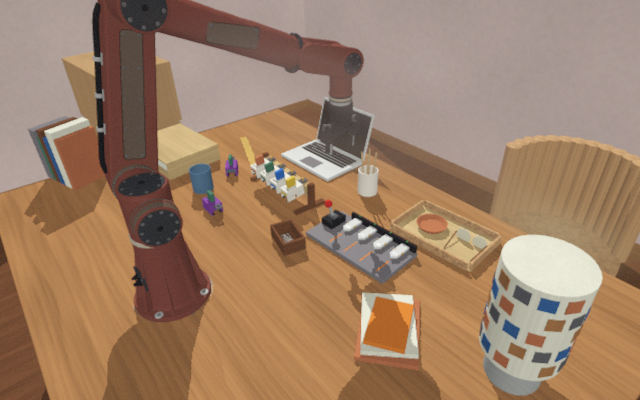

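View pics/wrist0.png

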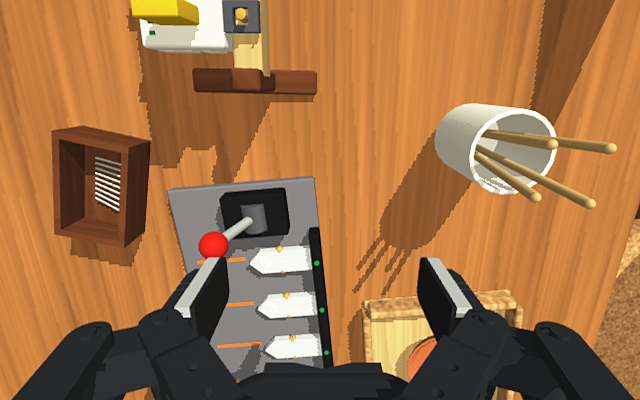

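The scene view shows all four packs on the stand: yellow at about (345,175), then blue (365,162), green (381,155) and red (396,149). The dock is around (272,240) with its red lever at (304,196). Two purple-finned decoys lie on the desk. The wrist view shows the dock, the lever ball at (213,246) and the yellow pack at the top edge. Next I'll get rough positions.

```bash
cat > h.py <<'E'
from station import *
import numpy as np, cv2
from scipy.spatial.transform import Rotation as Ro
def cam(name, o=None):
    c=get_calibration(name); K=np.array([[c['fx'],0,c['cx']],[0,c['fy'],c['cy']],[0,0,1.]])
    if 'R' in c: return K,np.array(c['R']),np.array(c['t'])
    o=o or get_obs(); T=np.eye(4); T[:3,:3]=Ro.from_euler('xyz',o['ee_rot'],degrees=True).as_matrix(); T[:3,3]=o['tcp_pos']
    M=np.linalg.inv(T@np.array(c['mount'])); return K,M[:3,:3],M[:3,3]
def proj(C,X):
    K,R,t=C; p=K@(R@np.asarray(X,float)+t); return p[:2]/p[2]
def onz(C,uv,z=0):
    K,R,t=C; d=R.T@np.linalg.inv(K)@np.array([*uv,1.]); o=-R.T@t; return o+d*(z-o[2])/d[2]
def tri(views):  # [(C,uv),...]
    A=[];b=[]
    for (K,R,t),uv in views:
        d=R.T@np.linalg.inv(K)@np.array([*uv,1.]); d/=np.linalg.norm(d); o=-R.T@t; P=np.eye(3)-np.outer(d,d); A.append(P); b.append(P@o)
    X=np.linalg.lstsq(np.vstack(A),np.hstack(b),rcond=None)[0]
    return X,[np.linalg.norm(proj(C,X)-uv) for C,uv in views]
def snap(name,fn):
    o=get_obs(); im=get_image(name); cv2.imwrite(f"pics/{fn}.png",im[:,:,::-1]); return im,cam(name,o)
E
python3 - <<'E'
from h import *
s,d=cam('scene'),cam('side'); w=cam('wrist')
print('ball',tri([(s,(304,196)),(d,(328,204))]))
print('ball w',tri([(s,(304,196)),(d,(328,204)),(w,(213,246))]))
print('yellow',tri([(s,(349,172)),(d,(292,182))]))
print('red',tri([(s,(397,149)),(d,(262,159))]))
for n,uv in dict(dockL=(237,278),dockNear=(217,250),dockR=(330,229),cup=(377,262),mug=(383,138),clip=(287,195),nb=(160,265),dec1=(416,152)).items(): print(n,onz(s,uv).round())
print(onz(w,(170,188),15),onz(w,(313,178),15))
E
```

```text
ball (array([525.8248417 , -53.86031646,  97.66808428]), [np.float64(0.45159702736326146), np.float64(0.43280506572195476)])
ball w (array([525.04510753, -56.33758036, 100.01507933]), [np.float64(1.0292703245759713), np.float64(0.5188171360621971), np.float64(3.038905047658179)])
yellow (array([517.2655642 , 132.94631402,  98.06766127]), [np.float64(0.2458199671750609), np.float64(0.2293565853703866)])
red (array([524.40122711, 338.83606928, 104.03738808]), [np.float64(0.3947492165505027), np.float64(0.35537491532884324)])
dockL [ 609. -350.    0.]
dockNear [ 478. -346.    0.]
dockR [612. -16.   0.]
cup [804.  14.   0.]
mug [341. 449.   0.]
clip [395. -35.   0.]
nb [ 430. -509.    0.]
dec1 [482. 489.   0.]
[450.59198014 -29.16437116  15.        ] [613.37989347 -17.38189157  15.        ]
```

Run:
```python
from h import *
import pickle
print('go',grasp_offset, solve_ik([510,-150,230],[180,0,0]))
V={}
for n,p in dict(d1=[500,-130,220],d2=[500,-240,220],s1=[500,190,240],s2=[500,280,240]).items():
    goto(p,[180,0,0]); wait(0.3); im,C=snap('wrist',n); V[n]=(im,C)
    print(n,get_obs()['t'],get_obs()['joint_pos'].round(1))
pickle.dump(V,open('V.pkl','wb'))
```

```text
go 18.700000000000003 [-2.39560865e+01  1.06529623e+00  1.05108853e+02 -2.54444375e-14
  7.38258512e+01  6.60439135e+01]
d1 1.675 [-22.3  -0.3 107.6   0.   72.7  67.6]
d2 2.5417 [-32.8   4.4 102.7   0.   72.9  57.1]
s1 4.475 [ 13.2   1.  104.1  -0.   74.9 103.3]
s2 5.275 [ 22.2   5.7  99.1  -0.   75.2 112.2]
```

View pics/d1.png

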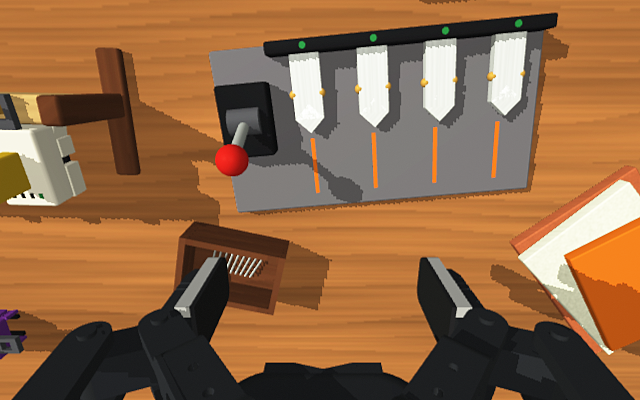

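View pics/d2.png

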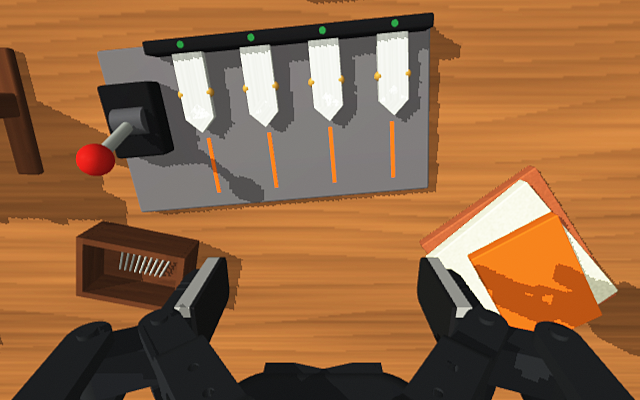

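View pics/s1.png

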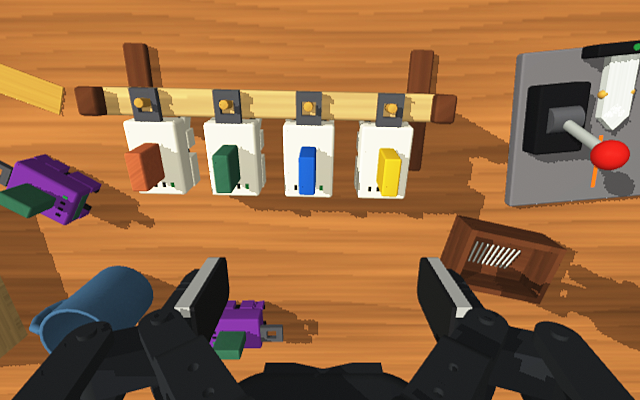

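View pics/s2.png

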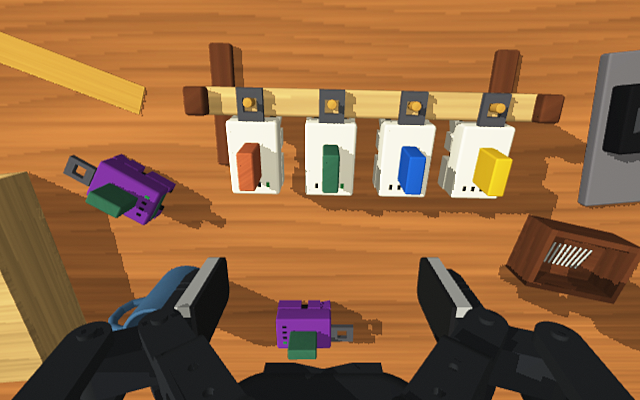

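The d1/d2 views show four empty shoes, with noses at about (311,134), (374,129), (439,124) and (508,118) in d1. The lever leans toward the robot, ball at (231,160). The s1/s2 views show four packs hanging, in order red, green, blue, yellow from the left, eyes toward the back. The purple decoys, mug and clip box stand closer to the robot. Next I'll fit the dock and fin poses.

```bash
cat > fit.py <<'E'
from h import *
from scipy.optimize import least_squares
HSV=dict(A=((3,110,70),(11,255,255)),B=((105,130,60),(125,255,255)),C=((22,150,110),(32,255,255)),D=((65,60,30),(90,255,255)))
TH=np.linspace(0,2*np.pi,16,endpoint=False); U=np.c_[np.cos(TH),np.sin(TH)]
FIN=np.array([[x,y,z] for x in(-17,17) for y in(-7,7) for z in(40,74)],float)
def mask(im,k,C,guess,r=45):
    """largest blob of the fin's colour near the guessed fin position"""
    m=cv2.inRange(cv2.cvtColor(im,cv2.COLOR_RGB2HSV),*HSV[k]); u,v=proj(C,guess).astype(int)
    w=np.zeros_like(m); cv2.circle(w,(int(u),int(v)),r,255,-1); m=cv2.morphologyEx(m&w,cv2.MORPH_OPEN,np.ones((3,3),np.uint8))
    n,l,s,c=cv2.connectedComponentsWithStats(m)
    if n<2: return None
    i=1+s[1:,4].argmax(); return np.argwhere(l==i)[:,::-1].astype(float) if s[i,4]>60 else None
def pose(p): # origin, yaw, droop(pitch) deg
    return Ro.from_euler('xyz',[0,p[4],p[3]],degrees=True).as_matrix(),p[:3]
def fitpack(k,views,p0,fix=()):
    """views: [(im,C)]; p0=[x,y,z,yaw,pitch]; fix: indices held"""
    p0=np.array(p0,float); free=[i for i in range(5) if i not in fix]
    obs=[]
    for im,C in views:
        R,t=pose(p0); pts=mask(im,k,C,t+R@[0,0,57])
        if pts is not None: obs.append((C,(pts@U.T).max(0)+0.5*np.abs(U).sum(1)*0,len(pts)))
    def full(q): p=p0.copy(); p[free]=q; return p
    def res(q):
        R,t=pose(full(q)); W=FIN@R.T+t
        return np.concatenate([(np.array([proj(C,w) for w in W])@U.T).max(0)-h for C,h,_ in obs])
    s=least_squares(res,p0[free],loss='soft_l1',x_scale=[1,1,1,2,2][:len(free)] if len(free)<5 else [1,1,1,1,1])
    return full(s.x),np.sqrt(np.mean(s.fun**2)),[n for *_,n in obs]
E
python3 - <<'E'
from fit import *
import pickle
V=pickle.load(open('V.pkl','rb'))
b=lambda a:[20+70*np.sin(a-.5),158,37+70*np.cos(a-.5)]
P=[[88,190,15],[-82,-135,15],[-82,190,15],[3,96,29],[3,32,29],[3,-32,29],[3,-96,29]]
I={'d1':[(209,51),(530,187),(238,209),(311,134),(374,129),(439,124),(508,118),(231,160)],'d2':[(98,50),(428,187),(142,208),(203,133),(267,127),(330,123),(392,117),(95,159)]}
def f(q,n=None):
    R=Ro.from_euler('z',q[3],degrees=True).as_matrix(); X=[R@p+q[:3] for p in P+[b(q[4])]]
    return np.concatenate([(np.array([proj(V[n][1],x) for x in X])-I[n]).ravel() for n in I])
s=least_squares(f,[530,-210,0,4,0],loss='soft_l1'); print('dock',s.x.round(2)); print(s.fun.reshape(2,-1,2).round(1).tolist())
pins=[tri([(V['s1'][1],a),(V['s2'][1],c)]) for a,c in zip([(138,104),(222,104),(308,105),(391,107)],[(247,103),(330,104),(414,105),(496,107)])]
for p in pins: print(p[0].round(1),np.round(p[1],1))
for k,(x,y) in dict(A=(515,340),D=(517,270),B=(517,200),C=(517,133)).items():
    r=fitpack(k,[V['s1'],V['s2']],[x,y,51,0,-3]); print(k,r[0].round(1),round(r[1],2),r[2])
    r=fitpack(k,[V['s1'],V['s2']],[x,y,51,0,-3],fix=(3,)); print(k,r[0].round(1),round(r[1],2),r[2])
E
```

```text
dock [ 5.4130e+02 -2.1443e+02 -1.0900e+00  4.6900e+00  1.6000e-01]
[[[-0.7, 0.4], [-3.9, 4.2], [-1.5, 4.3], [0.7, -1.1], [1.2, -1.3], [0.3, -1.5], [-3.9, -0.9], [1.8, -0.7]], [[-1.4, 0.9], [-0.1, 4.1], [-1.6, 5.0], [0.5, -0.4], [-0.5, 0.5], [0.1, -0.8], [2.3, -0.0], [2.4, -0.2]]]
[567.7 341.3 102.1] [0.4 0.4]
[567.  273.   99.4] [0.1 0.1]
[565.9 201.7  94.4] [0.1 0.1]
[564.  131.   92.3] [0.1 0.1]
A [514.8 345.3  39.5  -2.6  -1. ] 1.79 [1438, 1006]
A [515.3 345.7  39.    0.   -1.6] 1.87 [1438, 1006]
D [510.4 273.2  41.5  -2.6   2.2] 1.46 [1065, 752]
D [510.5 272.9  41.7   0.    2.2] 1.53 [1065, 752]
B [508.5 202.6  40.9  -1.    2.5] 1.31 [777, 1055]
B [508.6 202.4  40.8   0.    2.3] 1.32 [777, 1055]
C [509.7 130.5  39.2  -0.8  -0.9] 1.67 [982, 1388]
C [509.8 130.6  39.4   0.   -0.9] 1.67 [982, 1388]
```

Run:
```python
from fit import *
import pickle
V=pickle.load(open('V.pkl','rb'))
im,C=V['s1']; a=im.copy()[:,:,::-1]; a=cv2.resize(a[80:210,100:460],None,fx=2,fy=2,interpolation=cv2.INTER_NEAREST)
for k,p in dict(A=[514.8,345.3,39.5,-2.6,-1],D=[510.4,273.2,41.5,-2.6,2.2],B=[508.5,202.6,40.9,-1,2.5],C=[509.7,130.5,39.2,-.8,-.9]).items():
    R,t=pose(np.array(p)); m=mask(im,k,C,t+R@[0,0,57]); w=np.zeros((400,640),np.uint8); w[m[:,1].astype(int),m[:,0].astype(int)]=1
    w=cv2.resize(w[80:210,100:460],None,fx=2,fy=2,interpolation=cv2.INTER_NEAREST); c,_=cv2.findContours(w,0,2); cv2.drawContours(a,c,-1,(255,255,0),1)
    h=cv2.convexHull(np.array([(proj(C,R@f+t)-[100,80]+.5)*2 for f in FIN]).astype(np.int32)); cv2.polylines(a,[h],True,(255,0,255),1)
im,C=V['d1']; d=cv2.resize(im[0:220,200:560,::-1],None,fx=2,fy=1.5,interpolation=cv2.INTER_CUBIC)
cv2.imwrite('pics/ov1.png',np.vstack([a,d]))
```

```text
(no output)
```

View pics/ov1.png

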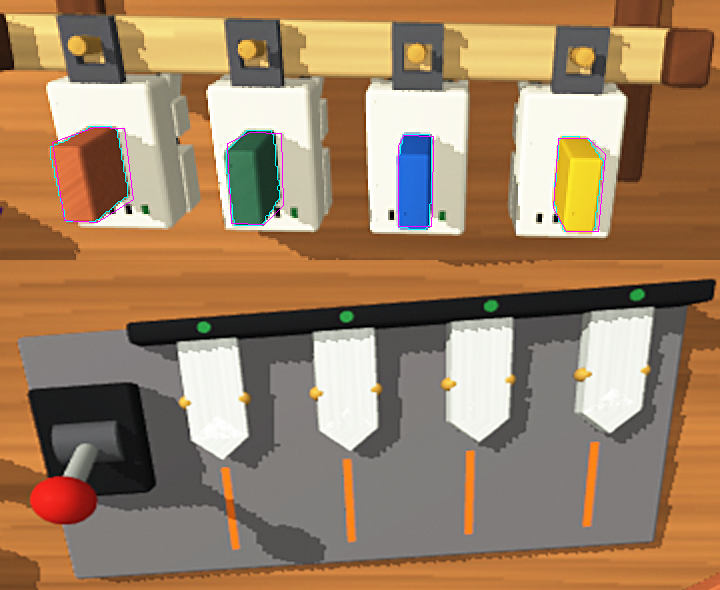

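The overlay shows that the fin masks are good, though the model is slightly too large at the fin base, which biases height low. The enlarged dock crop gives clean points for noses, buttons and orange lines, so I'll refit the dock.

Run:
```python
from fit import *
import pickle
V=pickle.load(open('V.pkl','rb')); Y=[96,32,-32,-96]
z=lambda L:[(x/2+200,(y-260)/1.5) for x,y in L]
nose=z([(222,459),(348,450),(479,441),(611,432)]); lo=z([(235,549),(351,541),(468,533),(587,525)]); hi=z([(226,468),(347,459),(471,450),(595,442)])
bl=z([(184,403),(316,393),(447,384),(582,375)]); br=z([(244,398),(376,389),(510,379),(645,370)]); co=z([(19,340),(78,577),(652,541)])
bt=(np.array(bl)+br)/2
C1,C2=V['d1'][1],V['d2'][1]
def f(q):
    R=Ro.from_euler('z',q[3],degrees=True).as_matrix(); T=lambda p:R@p+q[:3]
    r=[]
    for i,y in enumerate(Y):
        r+=[proj(C1,T([3,y,q[7]]))-nose[i], proj(C1,T([q[5],y,15]))-lo[i], proj(C1,T([q[6],y,15]))-hi[i], proj(C1,T([40,y,24]))-bt[i]]
        r+=[proj(C2,T([3,y,q[7]]))-[(203,133),(267,127),(330,123),(392,117)][i]]
    r+=[proj(C1,T(p))-c for p,c in zip([[88,190,15],[-82,190,15],[-82,-135,15]],co)]
    r+=[proj(C2,T(p))-c for p,c in zip([[88,190,15],[-82,190,15],[-82,-135,15]],[(98,50),(142,208),(428,187)])]
    b=[20+70*np.sin(q[4]-.5),158,37+70*np.cos(q[4]-.5)]
    r+=[proj(C1,T(b))-(231.5,160),proj(C2,T(b))-(95,159)]
    return np.concatenate(r)
s=least_squares(f,[530,-210,0,4,0,-60,-20,25],loss='soft_l1'); print(s.x.round(2)); F=s.fun.reshape(-1,2).round(1); print(F[:20].reshape(4,-1).tolist(),F[20:].tolist())
```

```text
[ 542.96 -214.54   -2.33    5.16   -8.15  -65.5    -5.24   31.57]
[[0.8, -0.4, 0.9, -0.7, 0.1, -0.7, 1.3, 0.0, 0.1, -1.1], [1.6, -0.2, 0.3, -0.2, -0.0, -0.1, -0.1, 0.3, -0.7, -0.8], [0.6, -0.0, -0.3, 0.2, -1.0, 0.4, -1.0, 0.5, 0.2, -2.6], [-0.3, 0.0, -1.3, 0.5, -1.3, 0.2, -2.5, 0.3, 2.8, -2.4]] [[-1.3, -1.9], [-1.4, 1.4], [0.6, 1.1], [-1.1, 1.0], [-0.2, 4.4], [0.4, 1.3], [31.4, -0.2], [74.4, 0.5]]
```

```bash
cat > lines.py <<'E'
from fit import *
def lines(im,C,z=15):
    h=cv2.cvtColor(im,cv2.COLOR_RGB2HSV); m=cv2.inRange(h,(8,190,170),(16,255,255)); n,l,s,c=cv2.connectedComponentsWithStats(m); out=[]
    for i in range(1,n):
        if s[i,4]<40 or s[i,4]>3000: continue
        P=np.array([onz(C,q[::-1]+0.0,z)[:2] for q in np.argwhere(l==i)]); mu=P.mean(0); w,v=np.linalg.eigh(np.cov(P.T)); d=v[:,1]*np.sign(v[0,1]); L=np.sqrt(12*w)
        if 40<L[1]<90 and L[0]<9: out.append((mu.round(1).tolist(),round(np.degrees(np.arctan2(d[1],d[0])),2),L.round(1).tolist()))
    return sorted(out,key=lambda a:a[0][1])
E
python3 - <<'E'
from lines import *
import pickle
V=pickle.load(open('V.pkl','rb'))
for n in('d1','d2'): print(n,lines(*V[n]))
for n,p in dict(e1=[420,-260,130],e2=[420,-150,130]).items():
    goto(p,[180,0,5]); wait(0.3); im,C=snap('wrist',n); V[n]=(im,C); print(n,lines(im,C))
pickle.dump(V,open('V.pkl','wb'))
E
```

```text
d1 [([518.2, -312.6], np.float64(5.25), [3.9, 58.8]), ([514.1, -248.7], np.float64(5.33), [3.7, 59.1]), ([506.2, -184.9], np.float64(5.39), [3.6, 59.1]), ([500.7, -121.0], np.float64(5.21), [3.6, 59.5])]
d2 [([518.0, -312.4], np.float64(5.07), [3.8, 62.1]), ([512.2, -248.5], np.float64(5.3), [3.5, 59.4]), ([506.1, -184.7], np.float64(5.2), [3.7, 59.4]), ([500.1, -120.7], np.float64(5.32), [3.8, 60.7])]
e1 [([518.2, -312.5], np.float64(5.23), [3.9, 59.8]), ([512.4, -248.6], np.float64(5.68), [3.7, 59.5]), ([506.9, -184.5], np.float64(5.2), [3.8, 60.0]), ([501.3, -120.5], np.float64(5.26), [3.9, 60.6])]
e2 [([380.4, -430.7], np.float64(26.89), [7.7, 45.6]), ([518.5, -312.8], np.float64(5.13), [3.9, 59.5]), ([513.2, -248.8], np.float64(5.08), [3.7, 58.7]), ([496.2, -185.7], np.float64(6.01), [3.7, 44.0])]
```

View pics/e2.png

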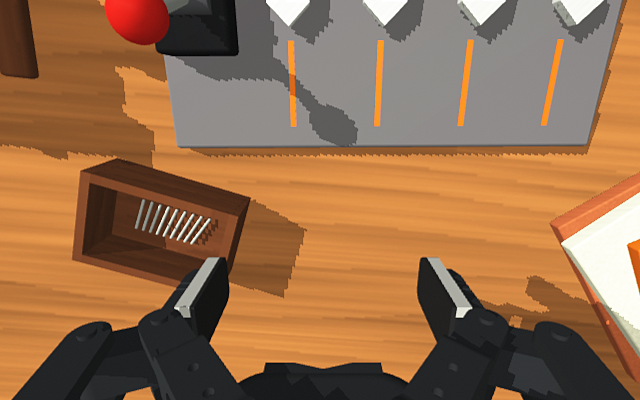

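The e2 view shows the four orange lines at about x = 292, 378, 466 and 553 px. All views agree on the shoe axes to within about 0.5 mm, with dock yaw 5.2°. Next I'll write the pick-and-seat routine and do the yellow pack first.

```bash
cat > job.py <<'E'
from fit import *
YAW=5.2; DR=Ro.from_euler('z',YAW,degrees=True).as_matrix()
O=np.array([543.8,-213.5,0.])           # dock origin (orange lines + noses)
D=lambda x,y,z:DR@[x,y,z]+O
SH={0:-96,1:-32,2:32,3:96}
NOM=dict(A=(513,343),D=(512,273),B=(512,202),C=(512,131))
def st(msg):
    o=get_obs(); print(msg,'t%.1f'%o['t'],'tcp',o['tcp_pos'].round(1),'w%.1f'%o['grip_width'],'gf%.0f'%o['grip_force'],'F',o['wrist_force'].round(1)); return o
def locate(keys,pos=(500,235,240)):
    goto(list(pos),[180,0,0]); wait(.2); im,C=snap('wrist','loc'); r={}
    for k in keys:
        p,e,n=fitpack(k,[(im,C)],[*NOM[k],41,-1,1],fix=(2,3,4)); r[k]=p[:2]; print(k,p[:2].round(1),'rms %.1f'%e,n)
    return r
def pick(k,xy,z=96):
    grip(40,40); x,y=xy
    goto([x,y,210],[180,0,0]); move_l([x,y,z],speed=120); st('down')
    grip(0,70); o=st('grip')
    move_l([x,y,z+25],speed=60); wait(.2); o2=st('lifted'); move_l([x,y,210],speed=200)
    return 12<o2['grip_width']<17
def seat(i,zt=70):
    y=SH[i]; yaw=[180,0,YAW]
    goto(D(-62,y,210),yaw); o=st('over'); 
    if not 12<o['grip_width']<17: print('LOST?'); return False
    move_l(D(-62,y,72),speed=150); wait(.2); f0=st('near')['wrist_force'][2]
    for z in np.arange(71,55,-1.5):
        move_l(D(-62,y,z),speed=30); wait(.1); f=get_obs()['wrist_force'][2]
        if f-f0>4: break
    st('touch'); grip(26,40); wait(.3); move_l(D(-62,y,59),speed=60); st('z59'); grip(0,70); st('regrip')
    return push(i,-62)
def push(i,x0,lim=22,far=50):
    y=SH[i]; wait(.2); f0=get_obs()['wrist_force']@DR[:,0]; log=[]
    x=x0
    while x<far:
        x+=6 if x<0 else 3 if x<30 else 1.0
        move_l(D(x,y,59),speed=60 if x<30 else 25); 
        if x>30: wait(.1)
        o=get_obs(); f=f0-o['wrist_force']@DR[:,0]; log.append((round(x),round(float(f),1)))
        if f>lim: break
    print(log); o=st('pushed'); print('dock x tcp',(DR.T@(o['tcp_pos']-O))[:2].round(1)); return True
def leave(i):
    grip(40,40); wait(.2); o=get_obs(); p=o['tcp_pos']; move_l([p[0],p[1],210],speed=250); st('left')
E
python3 - <<'E'
from job import *
r=locate('ABCD')
ok=pick('C',NOM['C']); print(ok)
if ok: seat(3)
im,C=snap('wrist','c1')
E
```

```text
A [513.3 344.7] rms 1.9 [1217]
B [510.  202.3] rms 1.1 [849]
C [508.3 131.3] rms 1.7 [1177]
D [511.5 273.6] rms 1.1 [876]
down t12.4 tcp [512.9 131.2  97. ] w40.0 gf0 F [ 0.4 -0.7  0.6]
grip t12.7 tcp [512.8 131.3  97. ] w12.8 gf70 F [-0.5  0.7  2.7]
lifted t13.5 tcp [511.3 130.9 120.3] w12.9 gf69 F [ 0.3  1.  -2.2]
True
over t15.1 tcp [ 473.  -122.6  208.9] w12.5 gf70 F [-0.8  0.4 -1.5]
near t16.4 tcp [ 474.3 -123.9   73.1] w12.9 gf70 F [-0.2 -0.6 -1.9]
touch t17.8 tcp [ 473.7 -123.6   67.7] w12.7 gf71 F [-2.6  1.2  4.9]
z59 t18.6 tcp [ 472.6 -123.2   58.2] w25.9 gf0 F [ 0.4 -0.2 -0.1]
regrip t18.9 tcp [ 473.3 -123.5   58.8] w13.0 gf68 F [ 0.4  0.  -2.2]
[(-56, -0.1), (-50, -0.1), (-44, -0.2), (-38, -1.2), (-32, -0.5), (-26, -0.3), (-20, -0.6), (-14, -0.4), (-8, 0.5), (-2, -1.1), (4, -0.8), (7, 0.0), (10, 1.8), (13, 1.8), (16, 1.3), (19, -0.3), (22, 0.2), (25, -0.0), (28, -0.9), (31, -2.4), (32, -3.1), (33, -4.2), (34, -3.0), (35, -0.9), (36, 0.8), (37, 0.3), (38, 0.6), (39, 6.1), (40, 7.3), (41, 10.6), (42, 12.7), (43, 14.2), (44, 16.9), (45, 20.9), (46, 22.8)]
pushed t29.4 tcp [ 573.5 -114.3   59.4] w12.8 gf72 F [-22.6  -3.3  20.6]
dock x tcp [38.5 96.1]
```

View pics/c1.png

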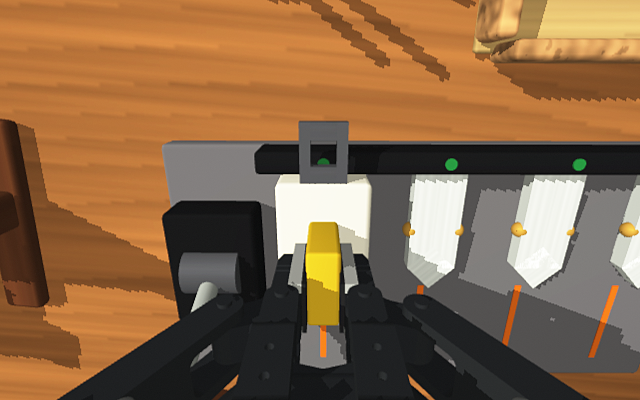

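Run:
```python
from job import *
C=cam('wrist'); print(st('now')['moment'])
for dx in (-25,-10,0,2):
  for dz in (0,14):
    T=lambda p:proj(C,D(40+dx+p[0],96+p[1],15+dz+p[2])).round(0).tolist()
    print(dx,dz,'tabend',T([63,11,40]),T([63,-11,40]),'body',T([35,23,40]),T([35,-23,40]),'fin',T([17,7,74]),T([17,-7,74]))
print('stop hint led',proj(C,D(80,32,39)),'nose',proj(C,D(3,32,29)),proj(C,D(3,96,29)),'btn',proj(C,D(40,32+15,24)))
```

```text
now t29.5 tcp [ 573.5 -114.3   59.4] w12.4 gf72 F [-22.   -2.7  18.8]
[-0.50734009  3.56153064  0.01410036]
-25 0 tabend [299.0, 180.0] [347.0, 180.0] body [276.0, 234.0] [370.0, 235.0] fin [306.0, 311.0] [340.0, 311.0]
-25 14 tabend [297.0, 189.0] [349.0, 189.0] body [272.0, 248.0] [374.0, 248.0] fin [304.0, 336.0] [342.0, 336.0]
-10 0 tabend [298.0, 147.0] [348.0, 147.0] body [275.0, 206.0] [371.0, 206.0] fin [305.0, 279.0] [340.0, 279.0]
-10 14 tabend [296.0, 154.0] [350.0, 154.0] body [270.0, 217.0] [376.0, 218.0] fin [303.0, 302.0] [342.0, 302.0]
0 0 tabend [298.0, 125.0] [348.0, 125.0] body [274.0, 186.0] [372.0, 186.0] fin [305.0, 257.0] [341.0, 257.0]
0 14 tabend [295.0, 129.0] [351.0, 129.0] body [269.0, 196.0] [377.0, 196.0] fin [302.0, 278.0] [343.0, 278.0]
2 0 tabend [298.0, 120.0] [348.0, 120.0] body [273.0, 182.0] [373.0, 182.0] fin [305.0, 252.0] [341.0, 252.0]
2 14 tabend [295.0, 124.0] [351.0, 124.0] body [269.0, 191.0] [377.0, 191.0] fin [302.0, 273.0] [343.0, 273.0]
stop hint led [449.67356707 167.0506662 ] nose [427.58692094 285.51052805] [322.83465258 285.25836129] btn [406.22470712 226.7481325 ]
```

The c1 view puts the eye-tab end at row 122 and the body's front edge at row 180. That matches the seated pose pushed against the stop at deck height. I'll let go, check it, and do the next pack (blue to shoe 2), raising the push limit knowledge accordingly.

```bash
cat >> job.py <<'E'
NOM2={}
def check(seated,pos=(-20,20)):
    """fit fins standing on the deck; report dock-frame offsets from the seat (fins seen from the stand-off pose)"""
    goto(D(-30,0,225),[180,0,YAW]); wait(.2); im,C=snap('wrist','chk')
    for k,i in seated.items():
        q=D(40,SH[i],15); p,e,n=fitpack(k,[(im,C)],[*q,YAW,0],fix=(2,3,4)); print('seat',k,i,(DR.T@(p[:3]-q))[:2].round(1),'rms %.1f'%e,n)
E
python3 - <<'E'
from job import *
leave(3); check({'C':3})
r=locate('ABD')
ok=pick('B',NOM['B']) if np.hypot(*(r['B']-NOM['B']))<6 else None; print(ok)
if ok:
    seat(2); leave(2); check({'C':3,'B':2})
E
```

```text
left t30.8 tcp [ 580.2 -113.3  208.6] w39.9 gf0 F [-0.5  0.9 -0.8]
seat C 3 [-1.4  1. ] rms 2.2 [1092]
A [513.2 344.7] rms 1.7 [1195]
B [509.8 202.4] rms 1.0 [859]
D [511.6 273.5] rms 1.1 [870]
down t35.2 tcp [512.9 202.3  97. ] w40.2 gf0 F [-0.1  0.4  0.1]
grip t35.5 tcp [512.8 202.   97.1] w12.4 gf70 F [-0.3 -1.5  4. ]
lifted t36.3 tcp [511.3 201.9 120.3] w12.9 gf69 F [-0.7  0.2 -2.6]
True
over t38.3 tcp [ 479.2 -186.3  209.5] w12.4 gf69 F [-0.5  0.6 -2.2]
near t39.6 tcp [ 480.  -187.7   73.2] w12.8 gf69 F [-0.6 -0.6 -2.5]
touch t41.0 tcp [ 479.9 -187.5   68.2] w12.8 gf71 F [-1.5  1.9  7.7]
z59 t41.8 tcp [ 478.5 -186.9   58.2] w26.1 gf0 F [-0.5 -0.  -0.2]
regrip t42.1 tcp [ 479.  -187.2   58.8] w13.0 gf68 F [ 0.8 -0.8 -1.3]
[(-56, -0.1), (-50, -0.1), (-44, -0.4), (-38, -1.1), (-32, -0.7), (-26, 0.1), (-20, 0.3), (-14, -0.5), (-8, -1.5), (-2, -0.3), (4, -0.1), (7, 0.7), (10, 2.0), (13, 2.5), (16, -0.5), (19, -1.2), (22, -0.4), (25, -0.5), (28, -1.1), (31, -2.7), (32, -2.7), (33, -1.1), (34, -0.5), (35, -1.2), (36, 0.8), (37, 4.4), (38, 7.9), (39, 10.0), (40, 12.9), (41, 14.2), (42, 17.6), (43, 20.0), (44, 22.4)]
pushed t52.0 tcp [ 577.3 -178.2   59.4] w13.0 gf71 F [-22.3  -2.   16.7]
dock x tcp [36.6 32.1]
left t53.3 tcp [ 584.1 -177.1  208.5] w40.3 gf0 F [ 1.  -0.  -1.6]
seat C 3 [-1.4  0.8] rms 2.5 [1087]
seat B 2 [ 0.4 -0.4] rms 1.8 [797]
```

Run:
```python
from job import *
r=locate('AD')
ok=pick('D',NOM['D']) if np.hypot(*(r['D']-NOM['D']))<6 else None; print(ok)
if ok and seat(1):
    leave(1); check({'C':3,'B':2,'D':1})
    r=locate('A')
```

```text
A [513.2 344.5] rms 1.9 [1183]
D [511.6 273.5] rms 1.1 [879]
down t57.5 tcp [512.9 273.3  97.1] w40.1 gf0 F [ 0.9 -0.8 -0.5]
grip t57.9 tcp [512.7 272.9  97.2] w12.6 gf69 F [-0.8 -1.2  4.9]
lifted t58.6 tcp [511.3 272.9 120.3] w12.2 gf69 F [ 0.1 -0.8 -3.2]
True
over t61.1 tcp [ 485.3 -250.1  209.9] w12.4 gf69 F [-0.1 -0.3 -2.3]
near t62.4 tcp [ 485.8 -251.6   73.3] w12.6 gf69 F [-0.5  0.3 -2.3]
touch t63.4 tcp [ 485.4 -251.3   68.7] w12.6 gf69 F [-0.4  1.2  2.3]
z59 t64.3 tcp [ 484.2 -250.5   58.1] w26.3 gf0 F [-0.  -0.7  0.7]
regrip t64.6 tcp [ 484.9 -250.9   58.8] w13.2 gf69 F [ 0.9 -1.5 -2.9]
[(-56, -0.6), (-50, -1.9), (-44, -1.9), (-38, -0.0), (-32, -0.5), (-26, -0.9), (-20, -1.1), (-14, -1.2), (-8, -1.1), (-2, -2.2), (4, -0.4), (7, 0.5), (10, 0.8), (13, -1.2), (16, -0.8), (19, -1.3), (22, -1.0), (25, -1.3), (28, -3.0), (31, -1.9), (32, -2.0), (33, -0.5), (34, -0.8), (35, 0.2), (36, 3.8), (37, 6.2), (38, 8.6), (39, 11.8), (40, 13.3), (41, 16.6), (42, 18.3), (43, 21.1), (44, 23.0)]
pushed t74.4 tcp [ 582.4 -242.1   59.6] w12.4 gf71 F [-23.5  -2.3  17. ]
dock x tcp [ 35.9 -31.9]
left t75.8 tcp [ 590.  -240.7  208.5] w40.1 gf0 F [-0.3  0.4 -0.9]
seat C 3 [-1.6  0.8] rms 2.6 [1069]
seat B 2 [ 0.5 -0.5] rms 1.9 [794]
seat D 1 [0.2 0.5] rms 1.8 [777]
A [513.3 344.5] rms 1.8 [1193]
```

Run:
```python
from job import *
ok=pick('A',NOM['A']); print(ok)
if ok and seat(0):
    leave(0); check({'C':3,'B':2,'D':1,'A':0})
```

```text
down t80.2 tcp [513.9 343.4  97.1] w40.0 gf0 F [-0.4  0.6  0.1]
grip t80.5 tcp [513.7 343.1  97.3] w12.6 gf69 F [-0.8 -1.4  5.7]
lifted t81.3 tcp [512.4 342.8 120.3] w12.9 gf69 F [-0.4 -0.  -1.4]
True
over t84.2 tcp [ 491.3 -313.9  210. ] w12.8 gf69 F [-0.1 -0.  -2. ]
near t85.5 tcp [ 491.6 -315.4   73.3] w13.1 gf69 F [ 0.9 -0.5 -1.3]
touch t86.9 tcp [ 491.4 -315.1   68.4] w12.8 gf70 F [-1.3  2.2 10.3]
z59 t87.8 tcp [ 490.1 -314.2   58.1] w26.1 gf0 F [-0.9  0.1  0.8]
regrip t88.0 tcp [ 490.6 -314.6   58.8] w12.9 gf68 F [-0.5 -0.8 -1.5]
[(-56, 0.5), (-50, -0.2), (-44, -0.5), (-38, -0.1), (-32, 0.0), (-26, -0.9), (-20, -1.0), (-14, -1.4), (-8, -1.9), (-2, -1.4), (4, -0.8), (7, 1.0), (10, -0.4), (13, -1.2), (16, -0.9), (19, -1.1), (22, -0.1), (25, -1.4), (28, -4.5), (31, -2.5), (32, 0.4), (33, -0.5), (34, -0.1), (35, 2.2), (36, 5.7), (37, 7.8), (38, 10.8), (39, 13.4), (40, 14.5), (41, 17.2), (42, 19.4), (43, 21.3), (44, 23.4)]
pushed t97.9 tcp [ 587.4 -305.9   59.6] w13.1 gf71 F [-24.1  -0.4  16. ]
dock x tcp [ 35.1 -95.9]
left t99.2 tcp [ 595.8 -304.3  208.4] w40.1 gf0 F [-0.7  1.7 -0.9]
seat C 3 [-1.6  1.1] rms 6.2 [698]
seat B 2 [ 0.2 -0.3] rms 1.9 [800]
seat D 1 [0.2 0.5] rms 2.0 [774]
seat A 0 [0.3 0.8] rms 2.1 [1121]
```

View pics/chk.png

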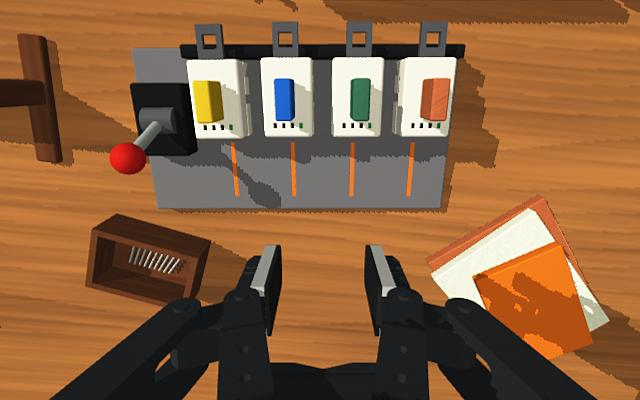

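The chk view shows all four packs abreast and against the stop, with eye tabs ending at rows 22–24. The lever is still off, with its ball at (128,158). Now I'll flip the lever with closed fingers.

Run:
```python
from job import *
grip(0,40); goto(D(-58,158,210),[180,0,YAW]); move_l(D(-58,158,86),speed=150); wait(.2); f0=st('low')['wrist_force']@DR[:,0]
move_l(D(-30,158,86),speed=60); L=[]
for x in np.arange(-26,43,3):
    move_l(D(x,158,86),speed=60); f=f0-get_obs()['wrist_force']@DR[:,0]; L.append((int(x),round(float(f),1)))
    if f>10: break
print(L); wait(.3); p=st('end')['tcp_pos']
q=D(x-25,158,86); move_l(q,speed=80); move_l([q[0],q[1],220],speed=200)
grip(40); check({'C':3,'B':2,'D':1,'A':0}); st('x')
```

```text
low t102.3 tcp [472.7 -61.7  87.2] w-0.1 gf0 F [ 0.2 -0.  -0.1]
[(-26, 0.5), (-23, 0.5), (-20, 0.5), (-17, 0.2), (-14, -0.2), (-11, 0.7), (-8, -0.8), (-5, 0.1), (-2, 0.1), (1, -0.1), (4, 0.5), (7, -0.2), (10, 0.4), (13, 0.9), (16, 0.5), (19, 0.4), (22, 0.8), (25, 0.4), (28, 0.8), (31, 5.5), (34, 12.7)]
end t108.5 tcp [558.6 -53.4  85.6] w-0.0 gf6 F [-12.3  -2.    9.5]
seat C 3 [-1.5  1.1] rms 3.2 [978]
seat B 2 [ 0.3 -0.5] rms 1.8 [782]
seat D 1 [0.4 0.4] rms 1.9 [779]
seat A 0 [0.2 0.7] rms 2.1 [1123]
x t111.2 tcp [ 514.3 -214.6  224.9] w39.8 gf0 F [ 0.   0.1 -0.8]
```

View pics/chk.png

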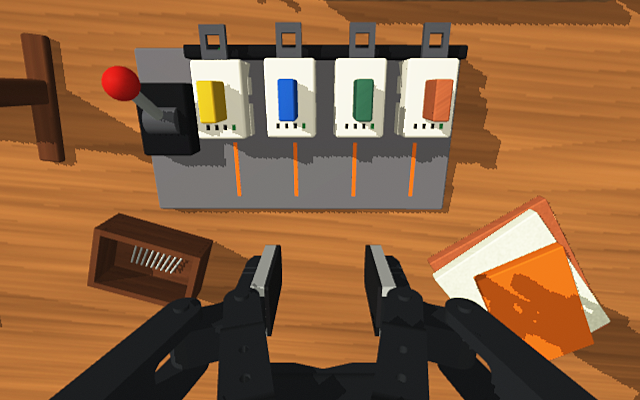

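The lever ball is now over to the back at (121,84), and all four packs are still home. I'll check the lever angle, then sign off.

Run:
```python
from job import *
C=cam('wrist')
for a in(.7,.85,1.): print(a,proj(C,D(20+70*np.sin(a-.5),158,37+70*np.cos(a-.5))).round(1))
if abs(proj(C,D(20+70*np.sin(.5),158,37+70*np.cos(.5)))[1]-84)<4: print(sign_off())
```

```text
0.7 [120.6 109.4]
0.85 [120.3  95.7]
1.0 [121.2  82.7]
the job is handed in; nothing more can be done
None
```

All four packs (red, blue, yellow and green fins) are home on their own shoes and let go, the lever is fully over to the back (about 1.0 rad by camera), and the job is handed in at about 111 s of the allowed 210 s; I have not seen the judge's verdict.

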